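# Latch the board case and hold the moisture probe on its lid

## Robot

A 6-joint arm with a two-finger parallel gripper is mounted at the origin on the work surface. World frame = base frame: x ahead of the robot, y to its left, z up, the work surface at z = 0. Lengths are in m, angles in rad, forces in N, time in s.
With the tool pointing down it reaches from about 0.425 to 0.95 m from the base axis. Payload 14.7 kg.
Tool frame: the origin (TCP) lies midway between the tips of the shut fingers; the grasp point (between the pads) lies 19 mm behind it; z points along the fingers, y is the line along which they close (so a half turn about z gives the same grasp; the last joint's range is limited). The gripper opens to 85 mm and grips with 20 to 120 N. Pads are 22 mm wide; open, the fingers measure 114 mm over their backs; the gripper's body (76 mm by 85 mm) begins 54 mm behind the grasp point. The pads swing forward as they close: fully open they stand 13 mm farther back than shut.
Start: joints at [-1.178, 0.48, 1.596, -0, 1.065, -0.047], TCP at [0.277, -0.588, 0.231] pointing down, gripper open.
Joint ranges: [-2.75, 2.75], [-0.82, 2.05], [0.23, 2.67], [-1.56, 4.7], [0.09, 2.69], [-2.92, 2.92]. Speed limits (rad/s): [1.89, 1.89, 2.39, 3.01, 3.01, 3.01].

## Interface

Orientations are given as a rotation vector (axis times angle).
In Python, from plant import ctrl, vision gives the robot as it stands (ctrl), with the cameras (vision).
- The arm moves only by the shell command python3 steer.py 'ROWS'. ROWS is a JSON list of rows, 1 to 20 of them, each written [[rx, ry, rz], [dx, dy, dz], opening]: a rotation vector rx, ry, rz in normalised numbers (1 is 2 rad), then dx, dy, dz in shares of the most that a row can go, 1 being 50 mm, then the finger opening in m; each row shifts and turns the commanded pose from where the row before left it, along the tool's axes as they then stand; what a row does not reach is not made up. A row lasts 1/10 s, in which the tool goes at most 0.05 m and 0.15 rad, less where a joint would pass 70% of its speed; a pose out of reach is approached as far as the arm can. The fingers move at their own pace and stop on an object; the grip force is fixed at half the most. Time passes only in rows, so rows that do not move let the fingers close. It prints the time, the measured TCP pose, the force, the opening and the grip force at its end. Shift and turn numbers lie between -1 and 1, and a call with a number outside is refused. Input that does not fit is refused with a message, and nothing moves.
- ctrl.observe(): the state, without advancing time (a new reading comes with each control period).
- vision.snapshot(name): name is "side" or "top"; returns a dict with "pixels" (400x640x3 uint8, blue, green, red), "fx", "fy", "cx", "cy" (pixels), "rvec" (rotation vector, rad) and "tvec" (3), from world to camera coordinates, as OpenCV has them. Camera axes: x right, y down, z forward; pixel columns grow to the right and rows downward; lengths in m; the calibration is good to about 2 mm. A picture is of the moment at which its call begins. There is no depth.
- ctrl.close_job(): hands the job in; it is judged then, once.
The state is a dict: "time_s": time; "joint_pos": joint angles; "qvel": joint speeds; "tau": joint torques, N m; "tcp_pos": TCP position; "eef_rot": TCP orientation; "wrist_force": force on the tool from outside, world axes, zero at the start; "torque": the same for the moment, N m; "gripper_width": finger opening in m; "grip_force": force on a finger pad.
Only numpy, scipy, OpenCV 4.12 (cv2) and the standard library are available. Lean on these libraries where they do the work, as an engineer would, in place of code of your own. Each camera call takes 0.05 s, during which the arm holds its last target. There are 200 camera calls.

## Task

Shut the lid of the brown board case, pressing its front edge down past the snap catch until it is fully closed, and with the lid latched take the moisture probe out of its holder and hold it upright on the lid, its foot square inside the printed outline, pressing lightly so that the sprung foot goes about halfway in (5 mm, about 4 N). Finish while still holding the probe there at that light pressure; do not let go or put it down. Leave the tape roll, the glue bottle and the phone where they are.

Things in the scene. Friction and masses are not known exactly. Their poses are not given: they have to be found in the camera images.
- case: Fixed open-topped case of brown board, 160 (its x, depth) x 220 (its y, width) x 70 mm high, with a hinged lid on its far (+x) rim. Origin: centre of the underside, on the table. At yaw 0 its front faces the robot (-x); a small steel snap catch sits in the middle of the front face.
- lid (a joint): Lid angle, rad: 0 shut, grows as it opens upward, to 1.3. The lid is a board 160 x 220 x 8 mm, hinged along the far (+x) upper rim of the case; a stiff hinge keeps it where it is left (up to 4 N at the front edge moves it). Starts part open. The snap catch resists from about 0.09 to 0.05 rad: 10 to 15 N down at the front edge passes it. Unlatched it rests above 0.05, latched below 0.02.
- lid_hinge (a point): Point on the hinge line at mid-width, at the level of the lid's underside. It carries the lid's axes: y along the hinge (the case's y), -x from the hinge to the lid's front edge, z out of the lid's top. When shut, underside at 70.5 mm and top face at 78.5 mm above the table.
- lid_front (a point): Point on the lid's top face at mid-width, 148 mm from the hinge line and 12 mm behind the front edge: the place to push. Axes are the lid's.
- lid_mark (a point): Centre of the outline printed in black on a white label on the lid's top face, 70 mm from the hinge line and 30 mm to +y of mid-width. The outline is a rectangle 36 mm (lid x) x 52 mm (lid y) inside. Axes are the lid's. 78.5 mm above the table when the lid is shut.
- holder: Fixed black open-topped upright holder for the probe: 60 (x) x 44 (y) x 45 mm high, on a base plate 90 x 74 x 5 mm; pocket 48 x 32 mm, its floor 6 mm above the table. Origin: centre of the underside.
- probe: Loose hand-held moisture probe, 0.16 kg in all, standing upright in the holder, foot down: a grey rectangular body 36 (its x) x 22 (its y) mm, from 22 to 126 mm above the origin, with a sprung steel foot below. Origin: centre of the foot's flat face when the foot is fully out; z points up along the body. A half turn about z makes no difference.
- probe_grip (a point): Point on the probe's axis 105 mm above its origin, a good height to grip, across the 22 mm sides (along the probe's y). Axes are the probe's.
- foot (a joint): How far the sprung foot is pushed into the probe, m: 0 fully out, 0.010 fully in; spring 800 N/m (0.8 N per mm, so 4 N at 5 mm).
- foot_face (a point): Centre of the flat underside of the foot, a steel plate 40 (probe x) x 24 (probe y) x 8 mm. It moves with the foot. Axes are the probe's: the 40 mm side must lie along the long (lid y) side of the outline.
- tape_roll: Loose roll of packing tape lying flat, 96 mm diameter, 48 mm high; leave alone. Origin: centre of the underside.
- glue_bottle: Loose white glue bottle, 48 mm diameter, 120 mm high, standing; leave alone. Origin: centre of the underside.
- phone: Loose telephone in a red case, 145 x 72 x 10 mm, lying flat; leave alone. Origin: centre of the underside.

How it is judged:
On the way:
1. the lid is pressed shut past its catch (value of joint lid below 0.03 rad), for 0.3 s.
At the end, for the whole second after the job is handed in: Lid latched (below 0.03 rad); the probe gripped in the fingers, upright within 0.10 rad, its foot on the lid within 8 mm of the outline's centre and square to it within 0.16 rad, the foot pushed 2 to 8 mm in with 1.2 to 9 N between probe and lid, and still, all through the last second (value of joint lid below 0.03 rad and horizontal distance between foot_face and lid_mark below 0.008 m and angle between the x axis of probe and the y axis of lid_mark, either way round below 0.16 rad and angle between probe's own z axis and vertical below 0.1 rad and value of joint foot between 0.002 and 0.008 m and contact force between probe and case between 1.2 and 9 N and contact force between the fingers and probe above 3 N and linear speed of probe below 0.02 m/s); the arm keeps its last pose, push and grip.
It fails at once if the tape roll is moved (distance of tape_roll from where it was at the start of the episode above 0.03 m).
It fails at once if the glue bottle is moved (distance of glue_bottle from where it was at the start of the episode above 0.03 m).
It fails at once if the phone is moved (distance of phone from where it was at the start of the episode above 0.03 m).
It also fails if it takes over 58 s, if anything falls off the work surface, if the arm or the gripper's body presses on something with over 40 N, if the wrist force passes 120 N, or if a joint passes its speed limit or range.

## Working session

There is one attempt and no reset: what is moved stays moved. The work goes in short steps, Python scripts to look and compute and a shell command to move; the robot and the scene stay as the last step left them, time stands still between calls to the robot, and variables do not carry over. Pictures are saved under pics/ and viewed, at most 10 in all, crops included, and the job is handed in when it is done.

```bash
ls; mkdir -p pics; python3 - <<'E'
from plant import ctrl, vision
import cv2,pickle
for n in("side","top"):
    s=vision.snapshot(n); cv2.imwrite(f"pics/{n}0.png",s["pixels"]); pickle.dump(s,open(f"{n}0.pkl","wb"))
    print(n,{k:v for k,v in s.items() if k!="pixels"})
print(ctrl.observe())
E
```

```text
pics
plant.py
steer.py
side {'fx': 410.8983603461436, 'fy': 410.8983603461436, 'cx': 317.8714557919525, 'cy': 194.8757021602917, 'rvec': array([ 0.19351778, -2.75698744,  1.36008836]), 'tvec': array([0.62116628, 0.1223867 , 1.26751561])}
top {'fx': 383.66554150081123, 'fy': 383.66554150081123, 'cx': 324.8410434044779, 'cy': 202.79101234292037, 'rvec': array([ 2.13433291, -2.15256466,  0.1561605 ]), 'tvec': array([-0.01715119,  0.64002498,  1.34943624])}
{'time_s': 0.1, 'joint_pos': array([-1.17759204e+00,  4.80784490e-01,  1.59680713e+00,  9.33009574e-06,
        1.06512680e+00, -4.66356486e-02]), 'qvel': array([ 0.00103746,  0.00036897, -0.00137064,  0.00048418, -0.00072498,
       -0.00102639]), 'tau': array([ 4.93252628e-04, -9.52258801e+01, -4.31042647e+01, -8.58685871e-05,
        5.31066689e-03, -5.82941055e-06]), 'tcp_pos': array([ 0.27662211, -0.58778255,  0.230728  ]), 'eef_rot': array([-3.06484508e+00, -6.85094055e-01,  2.92167758e-04]), 'wrist_force': array([ 0.36114558,  0.12987736, -0.27456332]), 'torque': array([-0.01513518,  0.0467043 , -0.01279975]), 'grip_force': 0.0, 'gripper_width': 0.08563214457815548}
```

View pics/side0.png

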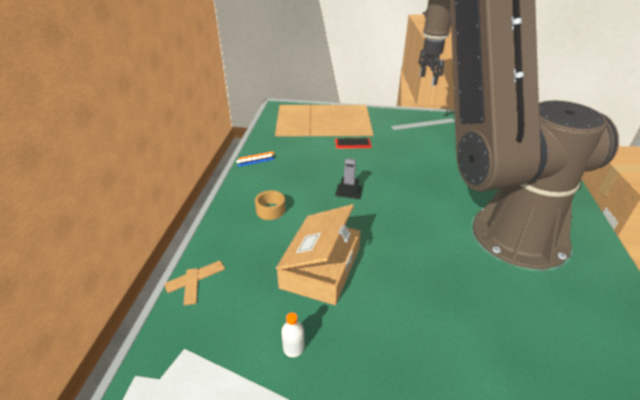

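View pics/top0.png

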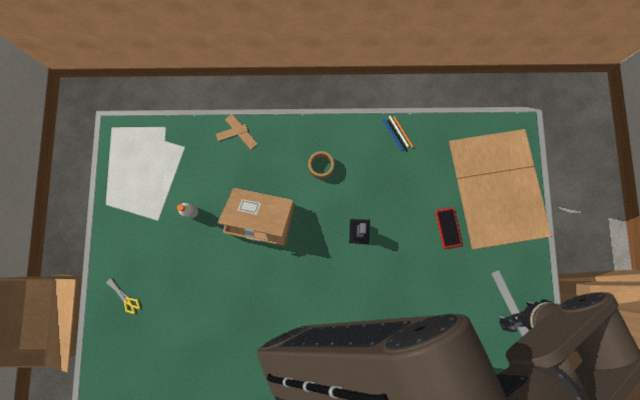

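The side view shows the case at about (320,255), the holder at (349,180), the tape at (270,205), the bottle at (293,335) and the phone at (352,143). The top view shows the case at (257,217), the label at (249,207) and the holder at (360,231). I'll enlarge both.

```bash
python3 - <<'E'
import cv2,numpy as np
t=cv2.imread("pics/top0.png");s=cv2.imread("pics/side0.png")
a=cv2.resize(t[182:256,210:390],None,fx=4.4,fy=4.4,interpolation=cv2.INTER_CUBIC)
b=cv2.resize(s[145:305,265:375],None,fx=3.7,fy=3.7,interpolation=cv2.INTER_CUBIC)
print(a.shape,b.shape)
cv2.imwrite("pics/ct.png",a);cv2.imwrite("pics/cs.png",b)
E
```

```text
(326, 792, 3) (592, 407, 3)
```

View pics/ct.png

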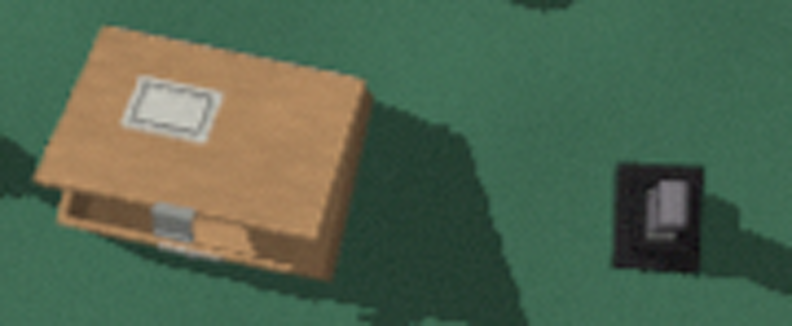

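View pics/cs.png

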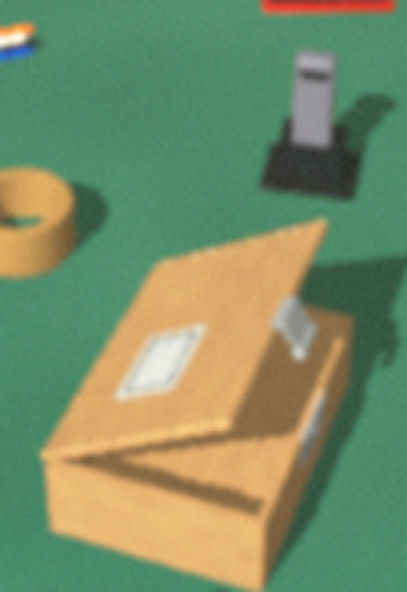

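The crops show the lid and label corners and the holder's plate corners clearly. Next I'll fit the poses.

```bash
cat >h.py <<'E'
import cv2,pickle,numpy as np
from scipy.optimize import least_squares
from scipy.spatial.transform import Rotation as R
C={n:pickle.load(open(f"{n}0.pkl","rb")) for n in("top","side")}
def proj(n,P):
    c=C[n];K=np.array([[c["fx"],0,c["cx"]],[0,c["fy"],c["cy"]],[0,0,1]])
    return cv2.projectPoints(np.array(P,float).reshape(-1,1,3),c["rvec"],c["tvec"],K,None)[0].reshape(-1,2)
def top(a,f=4.4,o=(210,182)): return (np.array(a,float)+.5)/f-.5+o
def side(a): return top(a,3.7,(265,145))
def rz(y): return R.from_euler('z',y).as_matrix()
E
python3 - <<'E'
from h import *
def case(p,q):
    x,y,yaw,l=p
    o=[]
    for k,v in q:
        v=np.array(v,float)
        if k=='L': # lid frame: from hinge
            v=R.from_euler('y',l).apply(v)+[.08,0,.0705]
        o.append(rz(yaw)@v+[x,y,0])
    return o
TQ=[(('L',(0,.11,.008)),(105,27)),(('L',(0,-.11,.008)),(368,80)),(('L',(-.16,.11,.008)),(37,180)),(('L',(-.16,-.11,.008)),(318,236)),(('L',(-.07,.03,.008)),(172,108))]
SQ=[(('L',(0,.11,.008)),(42,453)),(('L',(0,-.11,.008)),(158,262)),(('L',(-.16,-.11,.008)),(328,220)),(('L',(-.16,.11,.008)),(232,420)),(('L',(-.07,.03,.008)),(162,361)),(('C',(-.08,.11,0)),(262,591)),(('C',(.08,.11,0)),(51,530))]
def res(p):
    a=proj("top",case(p,[k for k,_ in TQ]))-[top(m) for _,m in TQ]
    b=proj("side",case(p,[k for k,_ in SQ]))-[side(m) for _,m in SQ]
    return np.r_[a,b].ravel()
r=least_squares(res,[.6,.2,-.2,.4],loss='soft_l1')
print("case",r.x);print(r.fun.reshape(-1,2).round(1).tolist())
x,y,yaw,l=r.x
for q in [('C',(.01,.03,.0785)),('L',(-.148,0,.008)),('C',(-.068,0,.0785)),('C',(-.055,-.03,.0785))]: print(q,case(r.x,[q])[0].round(4))
# holder/probe
def box(w,d,z): return np.array([(w,d,z),(w,-d,z),(-w,-d,z),(-w,d,z)])
def resh(p):
    P=box(.045,.037,.005)@rz(p[2]).T+[p[0],p[1],0]
    a=proj("top",P)-[top(m) for m in[(616,163),(704,166),(700,272),(612,268)]]
    P[:,2]=0
    b=proj("side",P[[0,3]])-[side(m) for m in[(262,188),(355,199)]]
    return np.r_[a,b].ravel()
rh=least_squares(resh,[.55,-.1,0]);print("holder",rh.x,rh.fun.reshape(-1,2).round(1).tolist())
def resp(p):
    P=box(.018,.011,.132)@rz(p[2]).T+[p[0],p[1],0]
    a=proj("top",P)-[top(m) for m in[(661,180),(689,181),(685,229),(656,227)]]
    b=proj("side",P[[0,3]])-[side(m) for m in[(296,62),(334,66)]]
    return np.r_[a,b].ravel()
rp=least_squares(resp,[.55,-.1,0]);print("probe",rp.x,rp.fun.reshape(-1,2).round(1).tolist())
# other objects
def ray(n,uv,z):
    f=lambda p:(proj(n,[p[0],p[1],z])[0]-uv); return least_squares(f,[.6,0]).x
print("tape",ray("top",(321,165),.048),"bottle",ray("top",(182,208),.12),"phone",ray("top",(449,228),.01))
E
```

```text
case [ 0.58837227  0.21578844 -0.21251597  0.53707725]
[[-0.3, -0.3], [-0.2, -0.1], [-0.6, 0.2], [0.2, 0.9], [0.3, 0.7], [-0.3, 0.1], [-0.4, -0.3], [-0.4, -0.4], [-0.7, 0.3], [0.2, 0.1], [0.1, -0.1], [0.5, -0.5]]
('C', (0.01, 0.03, 0.0785)) [0.6045 0.243  0.0785]
('L', (-0.148, 0, 0.008)) [0.5463 0.2249 0.1531]
('C', (-0.068, 0, 0.0785)) [0.5219 0.2301 0.0785]
('C', (-0.055, -0.03, 0.0785)) [0.5283 0.1981 0.0785]
holder [ 0.53854813 -0.14956163 -0.04655469] [[0.1, 0.1], [-0.1, 0.2], [0.3, 0.3], [0.3, 0.5], [-0.9, 0.4], [-0.1, 0.4]]
probe [ 0.53964509 -0.14869431 -0.09377111] [[-0.4, -0.0], [-0.3, 0.3], [-0.1, 0.0], [-0.1, -0.1], [-0.3, -1.0], [0.2, -0.7]]
tape [ 0.78100004 -0.00957782] bottle [0.61518761 0.46968735] phone [ 0.54713148 -0.48103307]
```

The fit residuals are under 1 px: case yaw is -0.21, the lid is at 0.54 rad, and the mark is at (0.6045, 0.243). First I square the tool to world, shut the fingers and move over to near the lid.

The manual's scale: shifts go in shares of 50 mm and turns go in shares of 2 rad. Converting my numbers, -0.031 m is -0.62, 0.025 m is 0.5, 0.147 rad is 0.0735.

```bash
python3 steer.py '[[[0, 0, 0.0735], [0, 0, 0], 0], [[0, 0, 0.0735], [0, 0, 0], 0], [[0, 0, 0.073], [0, 0, 0], 0], [[0, 0, 0], [0.5, -0.62, 0], 0], [[0, 0, 0], [0.5, -0.62, 0], 0], [[0, 0, 0], [0.5, -0.62, 0], 0], [[0, 0, 0], [0.5, -0.62, 0], 0], [[0, 0, 0], [0.5, -0.62, 0], 0], [[0, 0, 0], [0.5, -0.62, 0], 0], [[0, 0, 0], [0.5, -0.62, 0], 0], [[0, 0, 0], [0.5, -0.62, 0], 0], [[0, 0, 0], [0.5, -0.62, 0], 0], [[0, 0, 0], [0.5, -0.62, 0], 0], [[0, 0, 0], [0.5, -0.62, 0], 0]]'
```

```text
time_s: 1.5
tcp_pos: [0.5525, -0.2457, 0.2311]
eef_rot: [-3.141, 0.0, 0.001]
wrist_force: [-0.5, -1.1, 0.2]
gripper_width: -0.0001
grip_force: 0.0
```

In the tool's units: -0.04 m is -0.8, -0.03 m is -0.6.

```bash
python3 steer.py '[[[0, 0, 0], [0, -0.8, 0], 0], [[0, 0, 0], [0, -0.8, 0], 0], [[0, 0, 0], [0, -0.8, 0], 0], [[0, 0, 0], [0, -0.8, 0], 0], [[0, 0, 0], [0, -0.8, 0], 0], [[0, 0, 0], [0, -0.8, 0], 0], [[0, 0, 0], [0, -0.8, 0], 0], [[0, 0, 0], [0, -0.8, 0], 0], [[0, 0, 0], [0, -0.8, 0], 0], [[0, 0, 0], [0, -0.8, 0], 0], [[0, 0, 0], [0, -0.8, 0], 0], [[0, 0, 0], [-0.04, -0.6, 0], 0], [[0, 0, 0], [0, 0, 0.6], 0], [[0, 0, 0], [0, 0, 0.6], 0], [[0, 0, 0], [0, 0, 0], 0]]'
```

```text
time_s: 3.0
tcp_pos: [0.5474, 0.2223, 0.1678]
eef_rot: [3.14, 0.001, -0.009]
wrist_force: [-1.3, 0.2, -0.1]
gripper_width: -0.0001
grip_force: 0.0
```

In the tool's units: 0.01 m is 0.2, -0.004 m is -0.08.

```bash
python3 steer.py '[[[0, 0, 0], [0, 0, 0.2], 0], [[0, 0, 0], [-0.06, 0, 0.2], 0], [[0, 0, 0], [-0.08, 0, 0.2], 0], [[0, 0, 0], [-0.08, 0, 0.2], 0], [[0, 0, 0], [-0.08, 0, 0.2], 0], [[0, 0, 0], [-0.08, -0.06, 0.2], 0], [[0, 0, 0], [-0.06, -0.06, 0.2], 0], [[0, 0, 0], [0, 0, 0], 0]]'
```

```text
time_s: 3.8
tcp_pos: [0.5266, 0.2289, 0.0998]
eef_rot: [3.141, 0.0, -0.004]
wrist_force: [-1.1, -0.3, -0.1]
gripper_width: 0.0
grip_force: 0.0
```

In the tool's units: 0.005 m is 0.1, 0.004 m is 0.08.

```bash
python3 steer.py '[[[0, 0, 0], [-0.02, 0, 0.1], 0], [[0, 0, 0], [-0.02, 0, 0.1], 0], [[0, 0, 0], [-0.02, 0, 0.08], 0], [[0, 0, 0], [0, 0, 0.06], 0], [[0, 0, 0], [0, 0, 0], 0]]'
```

```text
time_s: 4.3
tcp_pos: [0.525, 0.2289, 0.0842]
eef_rot: [-3.141, 0.0, -0.001]
wrist_force: [0.1, -1.2, 0.2]
gripper_width: 0.0
grip_force: 0.0
```

In the tool's units: 0.002 m is 0.04, 0.001 m is 0.02.

```bash
python3 steer.py '[[[0, 0, 0], [0, 0, 0.04], 0], [[0, 0, 0], [0, 0, 0.04], 0], [[0, 0, 0], [0, 0, 0.02], 0], [[0, 0, 0], [0, 0, 0], 0]]'; python3 - <<'E'
from plant import ctrl, vision
import cv2
s=vision.snapshot("side")["pixels"];t=vision.snapshot("top")["pixels"]
a=cv2.resize(s[130:310,240:400],None,fx=2.5,fy=2.5,interpolation=2);b=cv2.resize(t[170:260,200:310],None,fx=3.6,fy=3.6,interpolation=2)
import numpy as np
o=np.zeros((450,800,3),np.uint8);o[:a.shape[0],:400]=a;o[:b.shape[0],400:400+b.shape[1]]=b[:,:400];cv2.imwrite("pics/push.png",o)
E
```

```text
time_s: 4.7
tcp_pos: [0.5248, 0.2287, 0.0791]
eef_rot: [3.141, -0.0, -0.001]
wrist_force: [-0.0, 0.3, 0.4]
gripper_width: 0.0001
grip_force: 0.0
```

View pics/push.png

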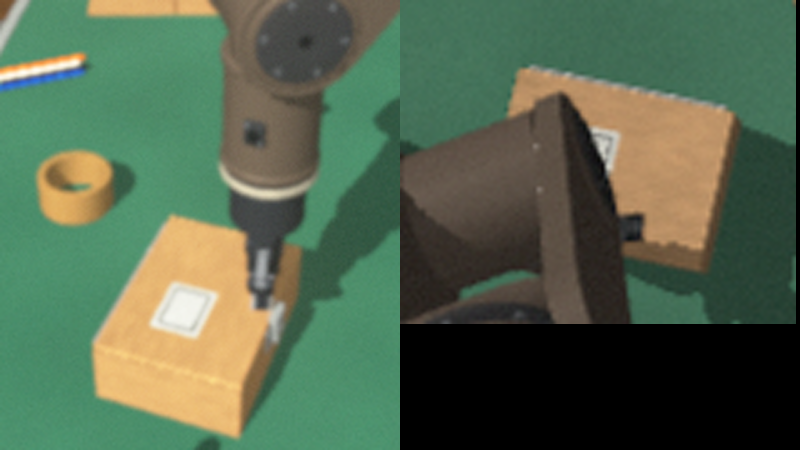

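The picture shows the lid flush on the case, with the fingers at its front edge at (260,300). I'll press a little to confirm that it's fully seated.

In the tool's units: 0.001 m is 0.02.

```bash
python3 steer.py '[[[0, 0, 0], [0, 0, 0.02], 0], [[0, 0, 0], [0, 0, 0.02], 0], [[0, 0, 0], [0, 0, 0.02], 0], [[0, 0, 0], [0, 0, 0], 0], [[0, 0, 0], [0, 0, 0], 0]]'
```

```text
time_s: 5.3
tcp_pos: [0.525, 0.2289, 0.0779]
eef_rot: [-3.141, 0.0, -0.001]
wrist_force: [-9.3, -3.4, 31.7]
gripper_width: 0.0002
grip_force: 16.5
```

The force rises at z≈0.0785, so the lid is fully shut and latched. Next I go to the probe.

In the tool's units: -0.05 m is -1, 0.038 m is 0.76, 0.08 rad is 0.04.

```bash
python3 steer.py '[[[0, 0, 0], [0, 0, -0.6], 0], [[0, 0, 0], [0, 0, -1], 0], [[0, 0, 0], [0, 0, -1], 0], [[0, 0, 0], [0.02, 0.76, 0], 0.085], [[0, 0, 0], [0.02, 0.76, 0], 0.085], [[0, 0, 0], [0.02, 0.76, 0], 0.085], [[0, 0, 0], [0.02, 0.76, 0], 0.085], [[0, 0, 0], [0.02, 0.76, 0], 0.085], [[0, 0, 0], [0.04, 0.76, 0], 0.085], [[0, 0, 0], [0.04, 0.76, 0], 0.085], [[0, 0, 0], [0.04, 0.76, 0], 0.085], [[0, 0, 0], [0.04, 0.76, 0], 0.085], [[0, 0, 0], [0.04, 0.72, 0], 0.085], [[0, 0, 0.04], [0, 0, 0], 0.085], [[0, 0, 0], [0, 0, 0], 0.085], [[0, 0, 0], [0, 0, 0], 0.085]]'; python3 - <<'E'
from plant import ctrl, vision
import cv2,numpy as np
s=vision.snapshot("side")["pixels"];t=vision.snapshot("top")["pixels"]
cv2.imwrite("pics/pre_top.png",t)
cv2.imwrite("pics/pre.png",cv2.resize(s[110:310,240:400],None,fx=3,fy=3,interpolation=2))
E
```

```text
time_s: 6.9
tcp_pos: [0.5397, -0.1489, 0.2062]
eef_rot: [-3.139, 0.123, 0.0]
wrist_force: [0.0, -0.0, -0.1]
gripper_width: 0.0848
grip_force: 0.0
```

View pics/pre.png

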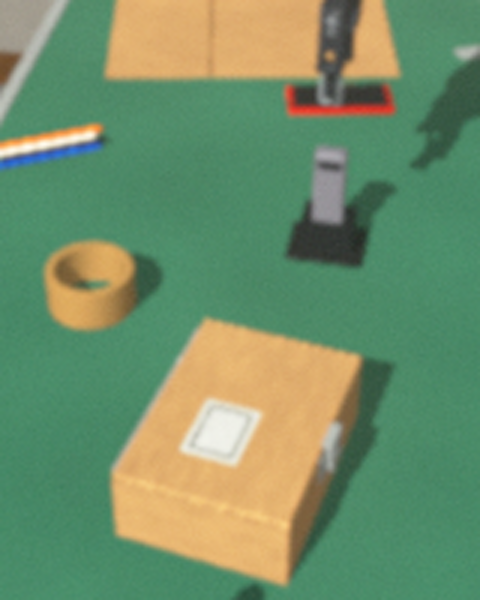

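The lid is shut with its catch tab over the front at (330,445), and the probe still stands in its holder at (328,185). Now I descend and grip.

In the tool's units: 0.04 m is 0.8, 0.03 m is 0.6.

```bash
python3 steer.py '[[[0, 0, 0], [0, 0, 0.8], 0.085], [[0, 0, 0], [0, 0, 0.8], 0.085], [[0, 0, 0], [0, 0, 0.6], 0.085], [[0, 0, 0], [0, 0, 0.16], 0.085], [[0, 0, 0], [0, 0, 0], 0.085], [[0, 0, 0], [0, 0, 0], 0], [[0, 0, 0], [0, 0, 0], 0], [[0, 0, 0], [0, 0, 0], 0], [[0, 0, 0], [0, 0, 0], 0], [[0, 0, 0], [0, 0, 0], 0], [[0, 0, 0], [0, 0, 0], 0], [[0, 0, 0], [0, 0, 0], 0], [[0, 0, 0], [0, 0, 0], 0]]'
```

```text
time_s: 8.3
tcp_pos: [0.5401, -0.1493, 0.0884]
eef_rot: [3.139, -0.126, 0.001]
wrist_force: [1.3, -0.9, 0.6]
gripper_width: 0.0212
grip_force: 60.5
```

In the tool's units: -0.04 m is -0.8, -0.036 m is -0.72.

```bash
python3 steer.py '[[[0, 0, 0], [0, 0, -0.4], 0], [[0, 0, 0], [0, 0, -0.6], 0], [[0, 0, 0], [0, 0, -0.8], 0], [[0, 0, 0], [0, 0, -0.8], 0], [[0, 0, 0], [0, 0, -0.6], 0], [[0, 0, 0], [0, 0, 0], 0], [[0, 0, 0], [0.06, -0.72, 0], 0], [[0, 0, 0], [0.06, -0.72, 0], 0], [[0, 0, 0], [0.06, -0.72, 0], 0], [[0, 0, 0], [0.06, -0.72, 0], 0], [[0, 0, 0], [0.06, -0.72, 0], 0], [[0, 0, 0], [0.06, -0.72, 0], 0], [[0, 0, 0], [0.06, -0.72, 0], 0], [[0, 0, 0], [0.06, -0.72, 0], 0], [[0, 0, 0], [0.06, -0.72, 0], 0], [[0, 0, 0], [0.06, -0.72, 0], 0], [[0, 0, 0], [0.06, -0.72, 0], 0], [[0, 0, 0], [0, 0, 0], 0]]'
```

```text
time_s: 10.1
tcp_pos: [0.6041, 0.2468, 0.2467]
eef_rot: [-3.139, 0.121, 0.002]
wrist_force: [0.4, -0.8, -1.5]
gripper_width: 0.0212
grip_force: 60.2
```

In the tool's units: 0.04 m is 0.8, 0.02 m is 0.4, -0.144 rad is -0.072.

```bash
python3 steer.py '[[[0, 0, -0.072], [0, 0, 0], 0], [[0, 0, -0.072], [0, 0, 0], 0], [[0, 0, -0.072], [0, 0, 0], 0], [[0, 0, -0.072], [0, 0, 0], 0], [[0, 0, -0.072], [0, 0, 0], 0], [[0, 0, -0.072], [0, 0, 0], 0], [[0, 0, -0.072], [0, 0, 0], 0], [[0, 0, -0.072], [0, 0, 0], 0], [[0, 0, -0.072], [0, 0, 0], 0], [[0, 0, -0.071], [0, 0, 0], 0], [[0, 0, 0], [0, 0, 0.8], 0], [[0, 0, 0], [0, 0, 0.4], 0], [[0, 0, 0], [0, 0, 0], 0], [[0, 0, 0], [0, 0, 0], 0]]'; python3 - <<'E'
from plant import ctrl, vision
from h import *
o=ctrl.observe();T=R.from_rotvec(o["eef_rot"]).as_matrix();print(T.round(3),o["tcp_pos"],o["wrist_force"])
s=vision.snapshot("side")["pixels"];t=vision.snapshot("top")["pixels"]
cv2.imwrite("pics/h_side.png",s);cv2.imwrite("pics/h_top.png",t)
a=cv2.resize(s[150:310,270:370],None,fx=3.7,fy=3.7,interpolation=2);b=cv2.resize(t[180:250,210:310],None,fx=4,fy=4,interpolation=2)
q=np.zeros((592,780,3),np.uint8);q[:,:370]=a;q[:280,375:775]=b;cv2.imwrite("pics/hold.png",q)
E
```

```text
time_s: 11.5
tcp_pos: [0.6041, 0.2426, 0.1879]
eef_rot: [-2.445, -1.972, 0.002]
wrist_force: [0.6, 0.5, -0.6]
gripper_width: 0.0215
grip_force: 60.0
[[ 0.211  0.977 -0.001]
 [ 0.977 -0.212 -0.001]
 [-0.001 -0.001 -1.   ]] [0.60414618 0.24255726 0.18793368] [ 0.61047232  0.46767065 -0.57832516]
```

View pics/hold.png

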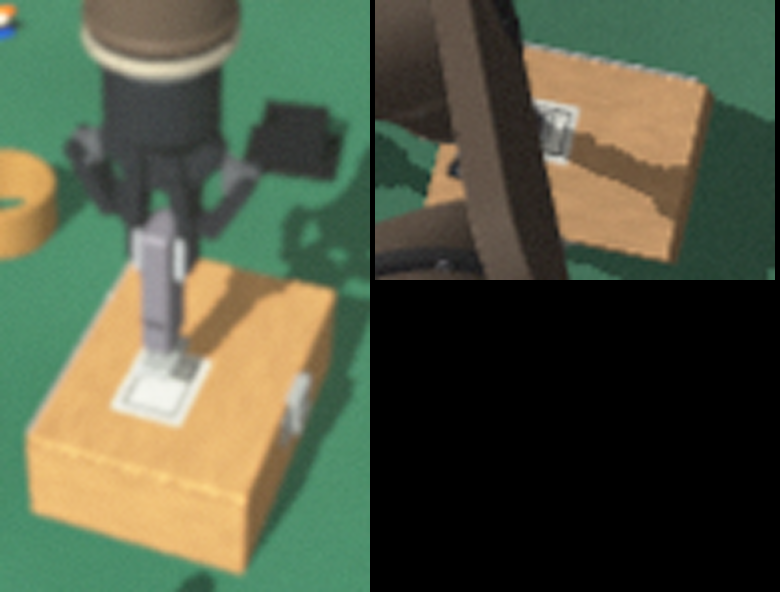

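The probe hangs upright over the label, with its foot at about (163,362) in the crop. I lower it to contact in small steps.

In the tool's units: 0.012 m is 0.24, 0.006 m is 0.12.

```bash
python3 steer.py '[[[0, 0, 0], [0, 0, 0.24], 0], [[0, 0, 0], [0, 0, 0.12], 0], [[0, 0, 0], [0, 0, 0.08], 0], [[0, 0, 0], [0, 0, 0], 0], [[0, 0, 0], [0, 0, 0], 0], [[0, 0, 0], [0, 0, 0], 0]]'; python3 steer.py '[[[0, 0, 0], [0, 0, 0.04], 0], [[0, 0, 0], [0, 0, 0.04], 0], [[0, 0, 0], [0, 0, 0], 0], [[0, 0, 0], [0, 0, 0], 0], [[0, 0, 0], [0, 0, 0], 0]]'; python3 - <<'E'
from h import *
from plant import ctrl, vision
o=ctrl.observe();p=o["tcp_pos"]
s=vision.snapshot("side")["pixels"]
q=cv2.resize(s[200:280,270:370],None,fx=7,fy=7,interpolation=2)
yaw=1.358
F=np.array([(.02,.012,0),(.02,-.012,0),(-.02,-.012,0),(-.02,.012,0)])
F=F@rz(yaw).T+[p[0],p[1],.0795]
B=np.array([(.018,-.011,.126),(-.018,-.011,.126),(.018,.011,.126),(.018,-.011,.022)])@rz(yaw).T+[p[0],p[1],.079]
M=np.array([(.026,.018,0),(.026,-.018,0),(-.026,-.018,0),(-.026,.018,0)])@rz(yaw).T+[.6045,.243,.0785]
for P,c in((F,(0,0,255)),(M,(255,0,0))):
    u=((proj("side",P)-[270,200]+.5)*7-.5).round().astype(int)
    cv2.polylines(q,[u.reshape(-1,1,2)],True,c,1)
cv2.imwrite("pics/foot.png",q)
E
```

```text
time_s: 12.2
tcp_pos: [0.6046, 0.243, 0.1666]
eef_rot: [2.445, 1.973, 0.001]
wrist_force: [-0.5, 0.2, -1.3]
gripper_width: 0.0214
grip_force: 60.2
time_s: 12.7
tcp_pos: [0.6045, 0.2429, 0.1624]
eef_rot: [2.445, 1.973, 0.0]
wrist_force: [0.4, 0.7, -1.0]
gripper_width: 0.0213
grip_force: 60.3
```

View pics/foot.png

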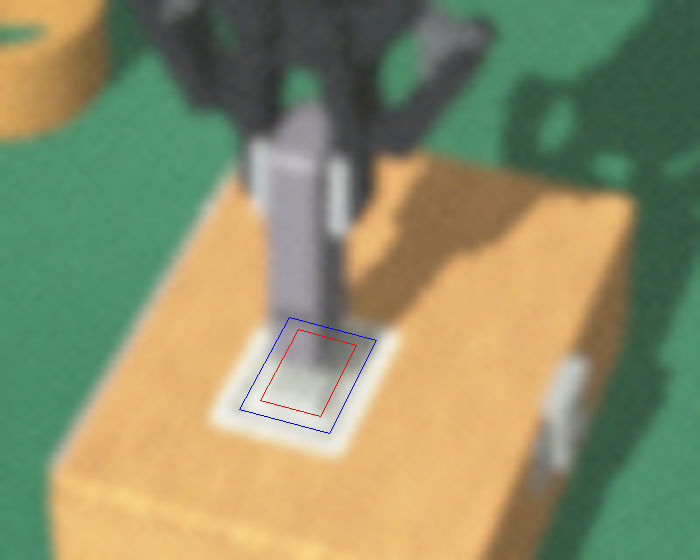

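The red predicted foot outline matches the visible foot and sits centred in the blue printed outline. I continue down in small steps to find contact.

In the tool's units: 0.002 m is 0.04.

```bash
python3 steer.py '[[[0, 0, 0], [0, 0, 0.04], 0], [[0, 0, 0], [0, 0, 0], 0], [[0, 0, 0], [0, 0, 0], 0], [[0, 0, 0], [0, 0, 0], 0]]'; python3 steer.py '[[[0, 0, 0], [0, 0, 0.04], 0], [[0, 0, 0], [0, 0, 0], 0], [[0, 0, 0], [0, 0, 0], 0], [[0, 0, 0], [0, 0, 0], 0]]'
```

```text
time_s: 13.15
tcp_pos: [0.6045, 0.2429, 0.1604]
eef_rot: [2.445, 1.973, 0.0]
wrist_force: [0.7, -0.3, 0.9]
gripper_width: 0.0212
grip_force: 60.6
time_s: 13.55
tcp_pos: [0.6045, 0.2429, 0.1584]
eef_rot: [2.445, 1.973, 0.0]
wrist_force: [-0.3, -0.5, 3.2]
gripper_width: 0.0216
grip_force: 60.8
```

```bash
for i in 1 2 3 4 5 6 7 8; do python3 steer.py '[[[0, 0, 0], [0, 0, 0], 0]]' | grep -E 'wrist|tcp'; done
```

```text
tcp_pos: [0.6045, 0.2429, 0.1584]
wrist_force: [0.9, -0.7, 2.4]
tcp_pos: [0.6045, 0.2429, 0.1583]
wrist_force: [-0.1, -0.3, 2.3]
tcp_pos: [0.6045, 0.2429, 0.1583]
wrist_force: [0.7, 0.1, 4.1]
tcp_pos: [0.6045, 0.2429, 0.1583]
wrist_force: [0.1, -0.1, 2.9]
tcp_pos: [0.6045, 0.2429, 0.1583]
wrist_force: [1.5, 0.0, 3.1]
tcp_pos: [0.6045, 0.2429, 0.1583]
wrist_force: [1.3, 0.2, 2.9]
tcp_pos: [0.6045, 0.2429, 0.1583]
wrist_force: [1.5, 0.2, 3.1]
tcp_pos: [0.6045, 0.2429, 0.1583]
wrist_force: [0.7, -0.9, 3.7]
```

The mean push is about 3.1 N plus 1.3 N probe weight, so roughly 4.4 N. That's about 5 mm of foot travel, and the height geometry gives 4.6 mm. I'm handing the job in.

```bash
python3 -c "
from plant import ctrl, vision
print(ctrl.close_job())"
```

```text
the job is handed in; nothing more can be done
None
```

The job is handed in, but no verdict came back: the lid is latched shut, and the gripper is holding the probe upright inside the printed outline, pressing at about 4.4 N (foot about 5 mm in).

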